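Lock the service hatch of a bench filter unit with its quarter-turn fastener

ROBOT

A 6-joint arm with a two-finger parallel gripper is mounted at the origin on a cart in front of the work surface, level with it; the furniture and walls round the work are solid. World frame = base frame: x ahead of the robot, y to its left, z up, the work surface at z = 0. Lengths are in mm, angles in rad, forces in N, time in s.
With the tool pointing down it reaches from about 350 to 775 mm from the base axis. Payload 7.3 kg.
Tool frame: the origin (TCP) lies at the very end of the fingers, on their centre line; the grasp point (between the pads) lies 19 mm behind it (bot.grip_point_offset is the distance from the TCP to the grasp point, in mm); z points along the fingers, y is the line along which they close (so a half turn about z gives the same grasp; the last joint's range is limited). The gripper opens to 92 mm and grips with 3 to 60 N. Pads are 19 mm wide; open, the fingers measure 130 mm over their backs; the gripper's body (75 mm by 190 mm) begins 47 mm behind the grasp point.
Start: joints at [-1.332, 0.342, 1.524, -0, 1.275, -0.146], TCP at [197.095, -486.62, 226.741] pointing down, gripper open.
Joint ranges: [-2.53, 2.53], [-0.77, 2.02], [0.04, 2.7], [-1, 4.14], [0.28, 2.66], [-3.11, 3.11]. Speed limits (rad/s): [2.57, 2.57, 3.14, 3.14, 3.14, 3.14].

INTERFACE

Orientations are given as a rotation vector (axis times angle).
In Python, from plant import bot gives the robot as it stands.
- The arm moves only by the tool carry_out, never from a script. Its argument "series" is a list of rows, each a list of 2 entries, a list of its own where there are three numbers: the shift along the tool's x, y, z in mm, then the turn about the tool's z in rad. A call has 1 to 20 rows; each row is the pose to reach, as a shift and turn from the pose commanded when the call began, along the tool's axes at that moment; what a row does not reach only later rows make up. A row lasts 1/8 s, in which the tool goes at most 62.5 mm and 10.7 degrees, less where a joint would pass 70% of its speed; a pose out of reach is approached as far as the arm can. A call with a gripper value outside its range is refused whole. "hand" is the closure, from -1 (fully open) to 1 (shut), set as the call begins (left out, the last holds). The fingers move at their own pace and stop on an object; "newtons" is the grip in N (left out, the last holds). Time passes only in rows, so rows that repeat a pose let the fingers close. It gives the time, the measured TCP pose, the force, the opening and the grip force at its end, in the units of the state.
- bot.sense(): the state, without advancing time (a new reading comes with each control period).
- bot.camera(name): name is "scene" or "top"; returns the picture (420x560x3 uint8, blue, green, red); there is no depth.
- bot.camera_params(name): a dict with "camera_matrix" (3x3 intrinsics, pixels), "dist" ([k1, k2, p1, p2, k3] as OpenCV has them; the pictures are not rectified), "world_from_camera" (4x4, takes a point from camera to world coordinates). Camera axes: x right, y down, z forward; pixel columns grow to the right and rows downward; lengths in mm; the calibration is good to about 2 mm. A picture is of the moment at which its call begins. camera_params takes no time and is no camera call.
- bot.finish_job(): hands the job in; it is judged then, once.
Trained networks look in the newest picture that a camera, given by its name, has taken for a name from the list of things; names that differ only in an ending like _2 or _b are one class to them, and where a whole thing is asked for, a point or a joint stands for the part that bears it (a point fixed in the world has none). Each returns a list of dicts, best first, with "score" (0 to 1); they miss things now and then, are a little off and sometimes report something else, mostly with a low value. They report only what shows in the picture. A call takes as long as a camera call.
- bot.find_in(camera, name): "location" ([x, y, z] in mm, in world coordinates, good to about 4 mm: the middle of the surface that is visible of it).
- bot.outline_of(camera, name): "region" (420x560 bool, what is visible of it).
- bot.landmark_of(camera, name): "location" ([x, y, z] in mm, in world coordinates, good to about 4 mm: a listed point, or the origin of a listed thing).
The state is a dict: "time_s": time; "joint_pos": joint angles; "qd": joint speeds; "joint_efforts": joint torques, N m; "position": TCP position; "ee_rot": TCP orientation; "wrist_force": force on the tool from outside, world axes, zero at the start; "wrist_torque": the same for the moment, N m; "finger_gap": finger opening in mm; "finger_force": force on a finger pad.
Only numpy, scipy, OpenCV 4.12 (cv2) and the standard library are available. Lean on these libraries where they do the work, as an engineer would, in place of code of your own. Each camera call takes 0.05 s, during which the arm holds its last target. There are 200 camera calls.

TASK

Lock the service hatch of the grey filter unit: lift the T-handled quarter-turn fastener out of its parking block, put its cross-bar down through the slot in the hatch's round hole, press it gently against the spring, only until it is free to turn, and turn it a quarter turn clockwise until it springs into its locked detent; then let go of it. Do not ram or force it, and do not disturb the bottle, the timer or the beaker.

Things in the scene. Friction and masses are not known exactly. Their poses are not given: they have to be found in the camera images.
- fastener_grip (a point): Grip point of the loose T-handled fastener (about 90 g, upright): centre of its flat black handle, 32 mm long (point x), 12 mm thick (y: grasp across this), 32 mm tall: 12 mm above this point, 20 mm below. z is up along the shaft. It hangs at first in the parking block by its collar (22 mm wide, underside 24 mm below the point); raise it 50 mm or more to clear the block.
- fastener: The same fastener, 80 mm tall; origin at the middle of the underside of the cross-bar at its foot, 68 mm below the grip point; same axes. Steel shaft 12 mm in diameter; cross-bar 28 mm long (x), 6 mm wide (y), 7 mm high, lower edge rounded. Half a turn about z makes no difference.
- hatch_hole (a point): Centre of the round hole, 36 mm across, in the aluminium hatch cover on the filter unit, at the cover's top face; z up. In it a steel receptacle shows a slot along this point's x (single black ticks): 31 x 9.2 mm, 14.4 mm wide in the middle for the shaft. The receptacle floats: its slot face lies 1 to 17 mm below the cover, different each time, not measured; feel for it.
- slot_mark (a point): Single tick on the cover, 29 mm along +x from the hole's centre. Depths of the bar's underside below the slot face, bar along the slot: 17 mm meets the spring plunger (4 N, then 2 N more per mm); until 22 mm (14 N) ridges stop any turning; at 24.5 mm (19 N) hard stop. Between 22 and 24.5 mm it turns, only clockwise seen from above.
- lock_mark (a point): Middle of the double tick on the cover, 29 mm along +y from the hole's centre: locked, the bar points here (90 degrees from the slot). Solid stops end the turn about 6 degrees before the slot and past the lock. Eased at 90 degrees, the spring lifts the bar 4 mm into the detent: underside 18 mm below the slot face, held up by 6 N. Let go unlocked, it stays standing in the slot.
- filter_unit: Fixed grey filter unit, 150 (x) x 130 x 75 mm; origin under its centre on the worktop, axes as point hatch_hole, which is 75 mm above it. More than 40 N between it and the fastener counts as ramming.
- parking_block: Fixed grey plastic block, 56 x 48 mm, 47 mm tall, with a slot 32 x 14 mm along its x in which the fastener hangs at first; origin at the centre of its underside.
- bottle: Bystander: brown reagent bottle with red cap, 52 mm in diameter, 115 mm tall; origin at the centre of its underside.
- timer: Bystander: white timer lying flat, 62 x 68 x 21 mm; origin at the centre of its underside.
- beaker: Bystander: clear beaker, 53 mm in diameter, 66 mm tall; origin at the centre of its underside.

How it is judged (in metres and radians):
On the way, in this order (a step that is already met when the one before it is completed fails the run):
1. the fastener's cross-bar is down in the slot, along it and upright (horizontal distance between fastener_grip and hatch_hole below 0.007 m and angle between fastener_grip's own z axis and vertical below 0.15 rad and angle between the x axis of fastener_grip and the x axis of hatch_hole, either way round below 0.25 rad and z of fastener_grip in the frame of hatch_hole below 0.0465 m), for 0.1 s.
2. the fastener is turned a quarter turn and held by the receptacle (horizontal distance between fastener_grip and hatch_hole below 0.007 m and angle between fastener_grip's own z axis and vertical below 0.15 rad and angle between the x axis of fastener_grip and the y axis of hatch_hole, either way round below 0.2 rad and z of fastener_grip in the frame of hatch_hole between 0.031 and 0.0502 m), for 0.2 s.
At the end, for the whole second after the job is handed in: The fastener stands in the hatch hole, upright within 0.15 rad and centred within 7 mm, its bar within 0.2 rad of the locked direction (across the slot), its grip point 31 to 50.2 mm above the cover, at rest and released (all of step 2 and linear speed of fastener below 0.02 m/s and contact force between the fingers and fastener below 0.1 N); the robot touches nothing.
It fails at once if the fastener is rammed or forced: more than 40 N between it and the filter unit (contact force between fastener and filter_unit above 40 N).
It fails at once if the bottle is disturbed (moved more than 30 mm) (distance of bottle from where it was at the start of the episode above 0.03 m).
It fails at once if the timer is disturbed (moved more than 30 mm) (distance of timer from where it was at the start of the episode above 0.03 m).
It fails at once if the beaker is disturbed (moved more than 30 mm) (distance of beaker from where it was at the start of the episode above 0.03 m).
It also fails if it takes over 54 s, if anything falls off the work surface, if the arm or the gripper's body presses on something with over 40 N, if the wrist force passes 120 N, or if a joint passes its speed limit or range.

## Working session

There is one attempt and no reset: what is moved stays moved. The work goes in short steps, Python scripts to look and compute and a tool call to move; the robot and the scene stay as the last step left them, time stands still between calls to the robot, and variables do not carry over. Pictures are saved under pics/ and viewed, at most 10 in all, crops included, and the job is handed in when it is done.

Besides the shell and the picture viewer there is one more tool, called after "Request:" as name([rows], argument=value, ...), one row to a line, values as JSON. carry_out: Moves the arm, as the interface text tells. Its arguments: {"type":"object","properties":{"series":{"type":"array"},"hand":{"type":"number"},"newtons":{"type":"number"}},"required":["series"]}

```bash
mkdir -p pics
cat > h.py <<'E'
import numpy as np, cv2
from plant import bot
from scipy.spatial.transform import Rotation as R
def ray(cam,uv,z):
    p=bot.camera_params(cam);K=np.array(p["camera_matrix"]);d=np.array(p["dist"]);T=np.array(p["world_from_camera"])
    n=cv2.undistortPoints(np.array(uv,float).reshape(-1,1,2),K,d).reshape(-1,2)
    out=[]
    for a in n:
        v=T[:3,:3]@np.r_[a,1];o=T[:3,3];out.append(o+v*(z-o[2])/v[2])
    return np.array(out)
def proj(cam,P):
    p=bot.camera_params(cam);T=np.linalg.inv(np.array(p["world_from_camera"]))
    return cv2.projectPoints(np.array(P,float).reshape(-1,3),cv2.Rodrigues(T[:3,:3])[0],T[:3,3],np.array(p["camera_matrix"]),np.array(p["dist"]))[0].reshape(-1,2)
E
python3 - <<'E'
from h import *
s=bot.sense();print(s["position"],s["ee_rot"],s["finger_gap"],s["time_s"],R.from_rotvec(s["ee_rot"]).as_matrix().round(3))
for c in ("top","scene"):
    im=bot.camera(c);cv2.imwrite(f"pics/{c}0.png",im)
    print(c,np.array(bot.camera_params(c)["world_from_camera"]).round(2).tolist())
    for n in ("fastener_grip","hatch_hole","slot_mark","lock_mark","parking_block","filter_unit","bottle","timer","beaker"):
        r=bot.landmark_of(c,n)
        print(n,[(np.round(a["location"],1).tolist(),round(a["score"],2),proj(c,a["location"]).round().tolist()) for a in r[:2]])
E
```

```text
[ 196.97263431 -486.20281899  226.05143627] [-3.08213629e+00 -6.00403281e-01  1.50587743e-04] 91.76476985938164 0.0 [[ 0.927  0.375 -0.   ]
 [ 0.375 -0.927  0.001]
 [ 0.    -0.002 -1.   ]]
top [[-0.03, -0.98, 0.21, 281.9], [-1.0, 0.03, -0.0, -7.87], [-0.0, -0.21, -0.98, 1533.19], [0.0, 0.0, 0.0, 1.0]]
fastener_grip [([468.7, -259.3, 73.5], 0.57, [[367.0, 248.0]])]
hatch_hole [([505.1, 142.8, 70.2], 0.67, [[232.0, 240.0]])]
slot_mark [([532.7, 153.6, 74.3], 0.6, [[229.0, 231.0]])]
lock_mark [([495.5, 171.7, 76.0], 0.76, [[222.0, 244.0]])]
parking_block [([473.1, -260.7, 6.5], 0.58, [[364.0, 250.0]]), ([470.6, -259.8, 72.2], 0.19, [[367.0, 248.0]])]
filter_unit [([500.5, 143.3, 4.0], 0.7, [[234.0, 245.0]]), ([736.6, 29.9, 0.4], 0.68, [[269.0, 172.0]])]
bottle [([739.0, 29.2, -0.0], 0.55, [[269.0, 171.0]])]
timer [([502.8, 403.8, 4.7], 0.84, [[151.0, 247.0]])]
beaker [([502.0, -417.7, 4.1], 0.65, [[413.0, 239.0]]), ([733.9, 28.5, 1.4], 0.62, [[269.0, 172.0]])]
scene [[0.89, -0.2, 0.42, 63.08], [-0.46, -0.36, 0.81, -1065.34], [-0.01, -0.91, -0.41, 611.14], [0.0, 0.0, 0.0, 1.0]]
fastener_grip [([473.6, -261.0, 69.9], 0.65, [[281.0, 265.0]])]
hatch_hole [([500.9, 144.9, 71.0], 0.98, [[225.0, 198.0]])]
slot_mark [([529.8, 152.8, 74.4], 0.98, [[233.0, 194.0]])]
lock_mark [([492.3, 167.8, 77.4], 0.97, [[219.0, 194.0]])]
parking_block [([469.2, -261.7, -0.3], 0.8, [[280.0, 292.0]])]
filter_unit [([502.8, 145.9, -1.2], 0.82, [[227.0, 220.0]])]
bottle [([734.7, 28.6, 1.1], 0.96, [[314.0, 219.0]])]
timer [([508.2, 400.8, -2.7], 0.55, [[201.0, 192.0]])]
beaker [([503.4, -418.1, 3.4], 0.85, [[330.0, 325.0]]), ([500.8, 143.3, 74.7], 0.61, [[225.0, 197.0]])]
```

Run:
```python
from h import *
t=cv2.imread("pics/top0.png");s=cv2.imread("pics/scene0.png")
f=lambda im,u,v,w,h,k:cv2.resize(im[v-h:v+h,u-w:u+w],None,fx=k,fy=k,interpolation=cv2.INTER_CUBIC)
a=np.hstack([f(t,366,248,25,18,8),f(t,232,240,25,18,8)]);b=np.hstack([f(s,280,275,25,18,8),f(s,225,200,25,18,8)])
cv2.imwrite("pics/crop0.png",np.vstack([a,b]))
```

```text
(no output)
```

View pics/crop0.png

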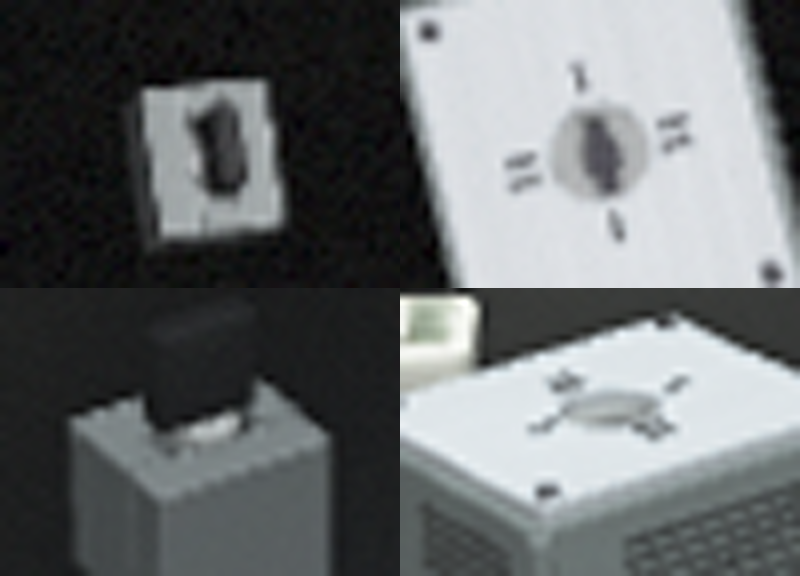

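View pics/scene0.png

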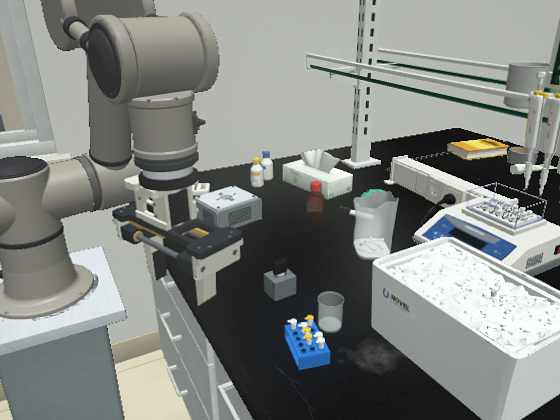

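The crop shows the handle nearly along world x in the block (top crop: handle about 190–245 / 97–198, block corners listed below). The hatch hole is at crop (600,152), with single ticks at (578,78) and (617,228), and double ticks at (521,171) and (675,131). In the scene picture the route at height is clear.

Run:
```python
from h import *
def full(x,y,u,v): return [(x+.5)/8-.5+u-25,(y+.5)/8-.5+v-18]
blk=[full(x,y,366,248) for x,y in [(140,88),(265,80),(288,225),(155,238)]]
B=ray("top",blk,47);print(B.round(1),B.mean(0))
for i in range(4):
    d=B[(i+1)%4]-B[i];print(np.linalg.norm(d).round(1),np.degrees(np.arctan2(d[1],d[0])).round(1))
hd=ray("top",[full(x,y,366,248) for x,y in [(225,98),(232,196)]],83);print("handle",hd,hd.mean(0))
h=ray("top",[full(x-400,y,232,240) for x,y in [(600,152),(578,78),(617,228),(521,171),(675,131)]],75);print(h.round(1))
d=h[1]-h[2];print(np.degrees(np.arctan2(d[1],d[0])),np.linalg.norm(d));d=h[3]-h[4];print(np.degrees(np.arctan2(d[1],d[0])),np.linalg.norm(d))
# scene
def fs(x,y,u,v): return [(x+.5)/8-.5+u-25,(y-288+.5)/8-.5+v-18]
h=ray("scene",[fs(x-400,y,225,200) for x,y in [(612,408),(680,382),(542,426),(565,381),(657,430)]],75);print(h.round(1))
d=h[1]-h[2];print(np.degrees(np.arctan2(d[1],d[0])),np.linalg.norm(d));d=h[3]-h[4];print(np.degrees(np.arctan2(d[1],d[0])),np.linalg.norm(d))
b=ray("scene",[fs(x,y,280,275) for x,y in [(70,424),(160,496),(330,436)]],47);print(b.round(1),(b[0]+b[2])/2,np.diff(b,axis=0))
```

```text
[[ 496.3 -238.    47. ]
 [ 497.9 -285.9   47. ]
 [ 442.4 -290.8   47. ]
 [ 439.  -240.2   47. ]] [ 468.91102382 -263.73171641   47.        ]
47.9 -88.1
55.8 -174.9
50.7 93.8
57.3 2.1
handle [[ 486.4126071  -263.82901459   83.        ]
 [ 449.8501268  -263.99301576   83.        ]] [ 468.13136695 -263.91101517   83.        ]
[[503.8 144.5  75. ]
 [532.1 152.6  75. ]
 [475.1 138.4  75. ]
 [497.6 174.1  75. ]
 [510.9 116.4  75. ]]
13.930216577999412 58.782185813452074
103.02990278285537 59.25339229072255
[[505.2 146.6  75. ]
 [536.5 157.8  75. ]
 [477.  143.   75. ]
 [499.4 179.2  75. ]
 [512.  119.7  75. ]]
13.916412175069997 61.308008374216634
101.9015255903342 60.7188745955248
[[ 439.2 -242.7   47. ]
 [ 444.9 -286.7   47. ]
 [ 499.5 -282.1   47. ]] [ 469.33515359 -262.40063821   47.        ] [[  5.74415445 -44.04251028   0.        ]
 [ 54.61552594   4.56962679   0.        ]]
```

Request:
carry_out([
  [[20,-6,3],-0.15],
  [[60,-18,8],-0.33],
  [[110,-34,15],-0.51],
  [[160,-50,22],-0.69],
  [[210,-66,29],-0.87],
  [[260,-82,36],-1.05],
  [[300,-94,42],-1.23],
  [[325,-102,46],-1.41],
  [[336.6,-105.5,50],-1.59],
  [[336.6,-105.5,60],-1.77],
  [[336.6,-105.5,70],-1.95],
  [[336.6,-105.5,80],-2.13],
  [[336.6,-105.5,85],-2.31],
  [[336.6,-105.5,90],-2.49],
  [[336.6,-105.5,90],-2.67],
  [[336.6,-105.5,90],-2.79],
  [[336.6,-105.5,90],-2.82],
  [[336.6,-105.5,90],-2.82],
], hand=-1)

```text
time_s: 3.25
position: [469.5, -262.5, 136.7]
ee_rot: [0.097, -3.14, 0.0]
wrist_force: [0.0, -0.7, -0.8]
finger_gap: 92.0
finger_force: 0.0
```

Run:
```python
from h import *
s=bot.sense();print(s["position"],s["joint_pos"],s["wrist_force"],s["time_s"],R.from_rotvec(s["ee_rot"]).as_matrix().round(3))
t=bot.camera("top");c=bot.camera("scene")
f=lambda im,u,v,w,h,k:cv2.resize(im[v-h:v+h,u-w:u+w],None,fx=k,fy=k,interpolation=cv2.INTER_CUBIC)
cv2.imwrite("pics/c1.png",np.hstack([f(t,366,248,33,35,6),f(c,280,250,33,35,6)]))
```

```text
[ 469.48622505 -262.49594293  136.71257214] [-6.52295390e-01  4.53593176e-01  1.61823669e+00 -7.07558834e-05
  1.06972224e+00 -2.28455706e+00] [ 0.01578641 -0.72443036 -0.80878281] 3.25 [[-0.998 -0.061 -0.   ]
 [-0.061  0.998 -0.   ]
 [ 0.    -0.    -1.   ]]
```

View pics/c1.png

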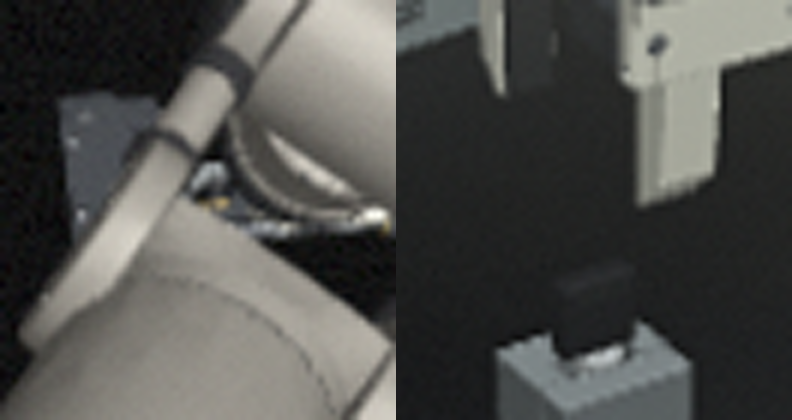

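The left crop shows the arm hiding the block from the top camera. In the right crop the open fingers straddle the handle (crop about (595,310)). Descending and gripping.

Request:
carry_out([
  [[0,0,15],0],
  [[0,0,35],0],
  [[0,0,55],0],
  [[0,0,70],0],
  [[0,0,79],0],
  [[0,0,82.5],0],
  [[0,0,82.5],0],
])

```text
time_s: 4.22
position: [469.6, -262.6, 54.3]
ee_rot: [-0.099, 3.14, -0.0]
wrist_force: [0.8, 0.1, 0.1]
finger_gap: 91.7
finger_force: 0.0
```

Request:
carry_out([
  [[0,0,0],0],
  [[0,0,0],0],
  [[0,0,0],0],
  [[0,0,0],0],
  [[0,0,0],0],
  [[0,0,0],0],
  [[0,0,0],0],
  [[0,0,0],0],
], hand=1, newtons=40)

```text
time_s: 5.22
position: [469.5, -262.5, 54.2]
ee_rot: [-0.099, 3.14, -0.0]
wrist_force: [-0.3, 0.0, -0.5]
finger_gap: 16.5
finger_force: 0.0
```

Request:
carry_out([
  [[0,0,0],0],
  [[0,0,0],0],
  [[0,0,0],0],
  [[0,0,0],0],
  [[0,0,-4],0],
  [[0,0,-12],0],
  [[0,0,-25],0],
  [[0,0,-40],0],
  [[0,0,-60],0],
  [[0,0,-80],0],
  [[0,0,-95],0],
  [[0,0,-104],0],
  [[0,0,-106],0],
  [[0,0,-106],0],
])

```text
time_s: 6.98
position: [469.3, -262.3, 159.8]
ee_rot: [0.099, -3.139, -0.001]
wrist_force: [0.0, -0.1, -0.6]
finger_gap: 11.6
finger_force: 40.0
```

Run:
```python
from h import *
s=bot.sense();print(s["position"],s["finger_gap"],s["finger_force"],s["wrist_force"],s["wrist_torque"],s["time_s"])
c=bot.camera("scene")
f=lambda im,u,v,w,h,k:cv2.resize(im[v-h:v+h,u-w:u+w],None,fx=k,fy=k,interpolation=cv2.INTER_CUBIC)
cv2.imwrite("pics/c2.png",f(c,280,240,45,45,6))
print([(a["location"],a["score"]) for a in bot.landmark_of("scene","fastener_grip")+bot.landmark_of("scene","fastener")])
```

```text
[ 469.26180581 -262.31818377  159.8127899 ] 11.631747797606675 39.99965786933899 [ 0.04619997 -0.05184698 -0.6250119 ] [ 0.12512426 -0.14432561 -0.0136393 ] 6.975
[([470.1, -261.4, 174.2], 0.68), ([471.2, -261.9, 105.7], 0.5)]
```

View pics/c2.png

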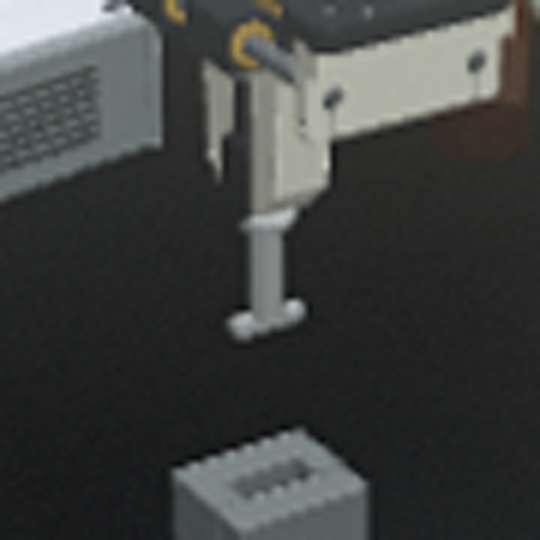

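The fastener hangs upright in the fingers: bar at crop (267,320), shaft at (266,270), well clear of the block. Carrying it over to the hatch.

Request:
carry_out([
  [[-2,10,0],0],
  [[-5,32,0],-0.02],
  [[-10,68,0],-0.05],
  [[-16,110,0],-0.08],
  [[-22,152,0],-0.11],
  [[-28,194,0],-0.14],
  [[-35,236,0],-0.17],
  [[-41,278,0],-0.17],
  [[-47,320,0],-0.17],
  [[-53,358,0],-0.17],
  [[-57,386,0],-0.17],
  [[-59,400,0],-0.17],
  [[-59.3,405,0],-0.17],
  [[-59.3,405,5],-0.17],
  [[-59.3,405,12],-0.17],
  [[-59.3,405,18],-0.17],
  [[-59.3,405,20],-0.17],
  [[-59.3,405,20],-0.17],
])

```text
time_s: 9.38
position: [503.1, 145.2, 140.0]
ee_rot: [0.365, -3.12, 0.0]
wrist_force: [0.7, -0.6, -0.3]
finger_gap: 11.8
finger_force: 40.0
```

Run:
```python
from h import *
s=bot.sense();print(s["position"],s["joint_pos"],s["wrist_force"],s["time_s"],R.from_rotvec(s["ee_rot"]).as_matrix().round(3))
t=bot.camera("top");c=bot.camera("scene")
f=lambda im,u,v,w,h,k:cv2.resize(im[v-h:v+h,u-w:u+w],None,fx=k,fy=k,interpolation=cv2.INTER_CUBIC)
cv2.imwrite("pics/c3.png",np.hstack([f(t,232,240,25,35,8),f(c,225,190,25,35,8)]))
for n in ("fastener","fastener_grip","hatch_hole","slot_mark","lock_mark"): print(n,[(np.round(a["location"],1),round(a["score"],2)) for a in bot.landmark_of("scene",n)])
print(proj("scene",[[504,145.5,75],s["position"]]))
```

```text
[503.05941233 145.21517154 139.97356462] [ 1.34636998e-01  4.26472654e-01  1.65371038e+00 -8.99191348e-05
  1.06181405e+00 -1.66887756e+00] [ 0.65462098 -0.59862392 -0.31384693] 9.375 [[-0.973 -0.231 -0.   ]
 [-0.231  0.973 -0.   ]
 [ 0.    -0.    -1.   ]]
fastener [(array([505. , 142.3,  89. ]), 0.42)]
fastener_grip [(array([502.6, 146.5, 158.8]), 0.67), (array([496. , 174.1,  76.7]), 0.49)]
hatch_hole [(array([501.7, 144.7,  74.2]), 0.88)]
slot_mark [(array([536.1, 150.4,  77.4]), 0.94), (array([503.4, 145.4, 161.6]), 0.49)]
lock_mark [(array([494.1, 171.5,  78.4]), 0.76)]
[[225.80127352 196.77190047]
 [224.21353069 175.83427128]]
```

View pics/c3.png

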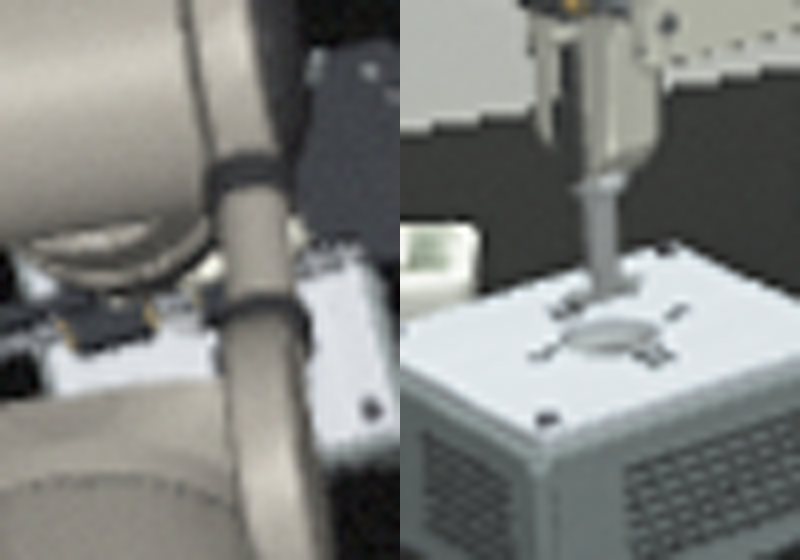

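The scene half shows the shaft at crop (603,230), the bar at about (600,292), and the hole ellipse centred at about (612,337). I'll measure the offset sub-pixel in this one camera so calibration errors cancel.

Run:
```python
from h import *
im=cv2.imread("pics/c3.png")[:,400:].astype(float).mean(2)
g=lambda x,y:[(x+.5)/8-.5+200,(y+.5)/8-.5+155]
ax=[]
for y in range(204,246,8):
    r=im[y,150:270];m=r>(r.min()+r.max())/2;x=np.where(m)[0]+150;print(y,x.min(),x.max(),r.max(),r.min());ax.append(g(x.mean(),y))
# hole: darker than cover
roi=im[300:375,145:275];m=((roi<207)&(roi>130)).astype(np.uint8)
n,l,st,ce=cv2.connectedComponentsWithStats(m);k=1+st[1:,4].argmax();print(st[k],ce[k]+[145,300])
np.save("ax.npy",ax)
e=proj("scene",[[503.06,145.2,z] for z in (135,125,115,105)]);print("expected axis",e.round(2).tolist());print("seen",np.round(ax,2).tolist())
for c in ([504,145.5],[505,147],[503,144]):
    th=np.linspace(0,2*np.pi,60);P=proj("scene",[[c[0]+18*np.cos(t),c[1]+18*np.sin(t),75] for t in th]);q=(P-[200,155]+.5)*8-.5
    print(c,q.min(0),q.max(0),proj("scene",[c+[75]]))
print(np.array(bot.camera_params("scene")["camera_matrix"]))
for y in range(312,366,4): print(y,im[y,140:280:5].astype(int))
```

```text
204 183 215 137.33333333333334 49.0
212 186 215 142.0 53.333333333333336
220 187 215 141.66666666666666 54.0
228 187 215 141.0 55.333333333333336
236 187 216 142.0 52.666666666666664
244 188 269 140.0 47.666666666666664
[   0    0  130   72 5108] [207.57693814 336.45869225]
expected axis [[224.32, 177.48], [224.53, 180.76], [224.73, 184.02], [224.93, 187.26]]
seen [[224.44, 180.06], [224.62, 181.06], [224.69, 182.06], [224.69, 183.06], [224.75, 184.06], [225.09, 185.06]]
[504, 145.5] [160.01358467 318.67346678] [259.63773552 357.10974277] [[225.80127352 196.77190047]]
[505, 147] [161.13721919 316.80193067] [260.641904   355.14772616] [[225.93419776 196.53240248]]
[503, 144] [158.88728765 320.54936355] [258.63119409 359.07644213] [[225.66803484 197.01196319]]
[[476.65666127   0.         281.28021443]
 [  0.         476.65666127 209.83213006]
 [  0.           0.           1.        ]]
312 [225 211 173 134 128 130 121 122 145 193 230 232 231 226 227 228 228 231
 232 233 235 235 236 235 225 200 163 139]
316 [227 222 180 129 121 139 158 170 183 215 233 224 217 212 211 210 212 217
 221 222
[... 761 characters left out ...]
190 183 175 172 174 177 179 180 176 171 164 156 152 147 144 144
 151 161 161 162 170 167 173 213 240 235]
348 [217 179 154 161 189 208 195 188 185 179 171 163 152 142 140 135 133 138
 147 154 160 165 171 155 148 187 223 229]
352 [180 148 148 182 211 224 213 207 202 190 180 175 167 160 158 156 158 169
 158 132 122 134 160 157 143 146 170 200]
356 [161 144 166 214 232 232 227 225 220 207 198 197 194 191 189 190 194 208
 183 133 110 118 146 156 147 128 141 182]
360 [182 178 197 227 236 234 232 231 227 219 214 214 213 212 211 212 216 225
 208 173 154 142 132 137 151 155 173 195]
364 [213 217 226 233 234 232 231 231 230 227 226 227 228 227 227 227 229 233
 228 218 208 181 140 137 168 197 216 217]
```

Shaft axis agrees with TCP to 0.1 px, and the hole sits about 0.8 mm along −x of the tool. Correcting, then going down with a light grip (so contact can slip rather than ram).

Request:
carry_out([
  [[-0.8,0,4],0],
  [[-0.8,0,9],0],
  [[-0.8,0,12],0],
  [[-0.8,0,13],0],
  [[-0.8,0,13],0],
], newtons=15)

```text
time_s: 10.35
position: [503.9, 145.6, 127.1]
ee_rot: [0.365, -3.12, 0.0]
wrist_force: [-0.2, -0.3, -1.3]
finger_gap: 11.8
finger_force: 15.0
```

Request:
carry_out([
  [[0,0,1],0],
  [[0,0,2],0],
  [[0,0,3],0],
  [[0,0,3],0],
])

```text
time_s: 10.85
position: [503.8, 145.6, 124.1]
ee_rot: [0.365, -3.12, 0.0]
wrist_force: [0.3, -0.1, -1.2]
finger_gap: 12.5
finger_force: 15.0
```

Request:
carry_out([
  [[0,0,1],0],
  [[0,0,2],0],
  [[0,0,2],0],
])

```text
time_s: 11.22
position: [503.8, 145.6, 122.1]
ee_rot: [0.365, -3.12, 0.0]
wrist_force: [1.4, 0.5, -0.4]
finger_gap: 12.1
finger_force: 15.0
```

Request:
carry_out([
  [[0,0,1],0],
  [[0,0,2],0],
  [[0,0,3],0],
  [[0,0,3],0],
])

```text
time_s: 11.72
position: [503.8, 145.6, 119.1]
ee_rot: [0.366, -3.12, 0.0]
wrist_force: [-0.2, -0.7, -1.1]
finger_gap: 11.8
finger_force: 15.0
```

Request:
carry_out([
  [[0,0,1],0],
  [[0,0,2],0],
  [[0,0,3],0],
  [[0,0,3],0],
])

```text
time_s: 12.22
position: [503.8, 145.6, 116.1]
ee_rot: [0.366, -3.12, 0.0]
wrist_force: [-0.0, -0.0, -0.4]
finger_gap: 11.6
finger_force: 15.0
```

Request:
carry_out([
  [[0,0,1],0],
  [[0,0,2],0],
  [[0,0,3],0],
  [[0,0,3],0],
])

```text
time_s: 12.72
position: [503.8, 145.6, 113.1]
ee_rot: [0.366, -3.12, 0.0]
wrist_force: [0.4, -0.5, -0.5]
finger_gap: 12.2
finger_force: 15.0
```

Request:
carry_out([
  [[0,0,1],0],
  [[0,0,2],0],
  [[0,0,3],0],
  [[0,0,3],0],
])

```text
time_s: 13.22
position: [503.8, 145.6, 110.1]
ee_rot: [0.365, -3.12, 0.0]
wrist_force: [-0.7, -0.2, -0.3]
finger_gap: 12.1
finger_force: 15.0
```

Request:
carry_out([
  [[0,0,1],0],
  [[0,0,2],0],
  [[0,0,3],0],
  [[0,0,3],0],
])

```text
time_s: 13.72
position: [503.8, 145.6, 107.1]
ee_rot: [0.365, -3.12, 0.0]
wrist_force: [0.2, 0.0, -1.1]
finger_gap: 11.8
finger_force: 15.0
```

Request:
carry_out([
  [[0,0,1],0],
  [[0,0,2],0],
  [[0,0,3],0],
  [[0,0,3],0],
])

```text
time_s: 14.22
position: [503.8, 145.6, 104.1]
ee_rot: [0.366, -3.12, 0.0]
wrist_force: [-0.2, -0.4, -0.7]
finger_gap: 12.0
finger_force: 15.0
```

Request:
carry_out([
  [[0,0,1],0],
  [[0,0,2],0],
  [[0,0,3],0],
  [[0,0,3],0],
])

```text
time_s: 14.72
position: [504.0, 145.6, 101.5]
ee_rot: [-0.365, 3.12, -0.0]
wrist_force: [-0.9, 0.4, 2.9]
finger_gap: 11.6
finger_force: 15.0
```

Request:
carry_out([
  [[0,0,0],0],
  [[0,0,0],0],
  [[0,0,1],0],
  [[0,0,2],0],
  [[0,0,3],0],
  [[0,0,3],0],
], newtons=45)

```text
time_s: 15.48
position: [504.0, 145.7, 98.7]
ee_rot: [-0.365, 3.12, -0.0]
wrist_force: [-2.1, 0.2, 8.9]
finger_gap: 12.1
finger_force: 45.0
```

Request:
carry_out([
  [[0,0,1],0],
  [[0,0,2],0],
  [[0,0,3],0],
  [[0,0,3.4],0],
  [[0,0,3.4],0],
])

```text
time_s: 16.1
position: [504.1, 145.7, 96.0]
ee_rot: [-0.365, 3.119, -0.0]
wrist_force: [-3.0, -0.6, 13.7]
finger_gap: 11.8
finger_force: 45.0
```

Run:
```python
from h import *
s=bot.sense();print(s["position"],s["wrist_force"],s["wrist_torque"],s["finger_gap"],s["time_s"],s["joint_pos"][5])
```

```text
[504.08406744 145.6748496   95.967255  ] [-3.04288867 -0.60479506 13.65429348] [-0.04991985  0.70563339  0.01687216] 11.80581419085054 16.1 -1.6687161644225301
```

Request:
carry_out([
  [[0.2,0,0.5],0],
  [[0.3,0,0.9],0],
  [[0.3,0,0.9],0],
  [[0.3,0,0.9],0.08],
  [[0.3,0,0.9],0.16],
  [[0.3,0,0.9],0.24],
  [[0.3,0,0.9],0.24],
])

```text
time_s: 16.98
position: [505.1, 145.7, 95.7]
ee_rot: [0.012, 3.137, 0.001]
wrist_force: [-1.3, -0.5, 15.0]
finger_gap: 11.7
finger_force: 45.0
```

Run:
```python
from h import *
s=bot.sense();print(s["position"],s["wrist_force"],s["wrist_torque"],s["finger_gap"],s["time_s"],s["joint_pos"][5])
```

```text
[505.13335767 145.67888975  95.67558901] [-1.29139089 -0.48432748 14.99915693] [-0.01560716  0.17264816 -0.00774984] 11.662371983727775 16.975 -1.4278716901526507
```

Request:
carry_out([
  [[0,0,0],0.1],
  [[0,0,0],0.22],
  [[0,0,0],0.34],
  [[0,0,0],0.46],
  [[0,0,0],0.58],
  [[0,0,0],0.7],
  [[0,0,0],0.7],
])

```text
time_s: 17.85
position: [505.5, 145.5, 95.8]
ee_rot: [1.088, 2.942, 0.003]
wrist_force: [-1.1, -1.8, 14.1]
finger_gap: 11.7
finger_force: 45.0
```

Run:
```python
from h import *
s=bot.sense();print(s["position"],s["wrist_force"],s["wrist_torque"],s["finger_gap"],s["time_s"],s["joint_pos"][5])
```

```text
[505.49859287 145.52556752  95.79564144] [-1.14395751 -1.83206431 14.06406305] [-0.18004083 -0.00069146  0.02118651] 11.684252066918187 17.85 -0.72740616813085
```

Request:
carry_out([
  [[0,0,0.4],0.1],
  [[0,0,0.4],0.2],
  [[0,0,0.4],0.3],
  [[0,0,0.4],0.4],
  [[0,0,0.4],0.5],
  [[0,0,0.4],0.6],
  [[0,0,0.4],0.63],
  [[0,0,0.4],0.63],
])

```text
time_s: 18.85
position: [504.7, 145.8, 95.4]
ee_rot: [1.945, 2.463, 0.004]
wrist_force: [-3.6, -0.2, 15.8]
finger_gap: 11.4
finger_force: 45.0
```

Run:
```python
from h import *
s=bot.sense();print(s["position"],s["wrist_force"],s["wrist_torque"],s["finger_gap"],s["time_s"],s["joint_pos"][5],R.from_rotvec(s["ee_rot"]).as_matrix().round(3))
```

```text
[504.71245563 145.76217544  95.42129288] [-3.55954511 -0.24619056 15.82354437] [-0.07866997  0.53466083  0.03876416] 11.408239445681522 18.85 -0.09855101388011758 [[-0.232  0.973  0.004]
 [ 0.973  0.232  0.   ]
 [-0.     0.004 -1.   ]]
```

Request:
carry_out([
  [[0,0,-1],0],
  [[0,0,-2],0],
  [[0,0,-3],0],
  [[0,0,-4],0],
  [[0,0,-5],0],
  [[0,0,-5.5],0],
  [[0,0,-5.5],0],
])

```text
time_s: 19.73
position: [504.5, 145.7, 99.7]
ee_rot: [1.946, 2.464, 0.003]
wrist_force: [-0.8, -0.4, 5.7]
finger_gap: 11.7
finger_force: 45.0
```

Run:
```python
from h import *
s=bot.sense();print(s["position"],s["wrist_force"],s["wrist_torque"],s["finger_gap"],s["time_s"],s["joint_pos"][5])
```

```text
[504.53606629 145.69174622  99.67472391] [-0.757132   -0.39778549  5.70608395] [ 0.02221906 -0.10015135 -0.04908593] 11.663843262222008 19.725 -0.0987565430461474
```

Request:
carry_out([
  [[0,0,-0.5],0],
  [[0,0,-1],0],
  [[0,0,-1.3],0],
  [[0,0,-1.3],0],
])

```text
time_s: 20.23
position: [504.5, 145.7, 100.7]
ee_rot: [1.946, 2.464, 0.002]
wrist_force: [1.8, 0.3, 5.6]
finger_gap: 11.7
finger_force: 45.0
```

Request:
carry_out([
  [[0,0,-0.5],0],
  [[0,0,-0.9],0],
  [[0,0,-0.9],0],
])

```text
time_s: 20.6
position: [504.3, 145.7, 100.9]
ee_rot: [1.946, 2.465, 0.002]
wrist_force: [5.7, 1.1, -2.0]
finger_gap: 11.8
finger_force: 45.0
```

The detent holds (stuck at 100.9 with the force gone to −2 N). Relax the side load slightly, then open.

Request:
carry_out([
  [[0,0.3,0.3],0],
  [[0,0.4,0.4],0],
  [[0,0.4,0.4],0],
], newtons=10)

```text
time_s: 20.98
position: [504.1, 145.7, 100.9]
ee_rot: [1.947, 2.465, 0.0]
wrist_force: [3.8, 0.6, 2.1]
finger_gap: 12.1
finger_force: 10.0
```

Request:
carry_out([
  [[0,0,0],0],
  [[0,0,0],0],
  [[0,0,0],0],
  [[0,0,0],0],
  [[0,0,0],0],
  [[0,0,0],0],
  [[0,0,0],0],
  [[0,0,0],0],
], hand=-1)

```text
time_s: 21.98
position: [503.9, 145.6, 100.8]
ee_rot: [1.947, 2.465, -0.0]
wrist_force: [-0.0, -0.6, -0.1]
finger_gap: 87.8
finger_force: 0.0
```

Request:
carry_out([
  [[0,0,-8],0],
  [[0,0,-25],0],
  [[0,0,-50],0],
  [[0,0,-80],0],
  [[0,0,-105],0],
  [[0,0,-118],0],
  [[0,0,-120],0],
  [[0,0,-120],0],
])

```text
time_s: 22.98
position: [503.6, 145.6, 220.0]
ee_rot: [-1.946, -2.465, 0.002]
wrist_force: [-0.5, -0.4, -0.1]
finger_gap: 91.8
finger_force: 0.0
```

Run:
```python
from h import *
s=bot.sense();print(s["position"],s["wrist_force"],s["finger_gap"],s["finger_force"],s["time_s"])
c=bot.camera("scene")
f=lambda im,u,v,w,h,k:cv2.resize(im[v-h:v+h,u-w:u+w],None,fx=k,fy=k,interpolation=cv2.INTER_CUBIC)
cv2.imwrite("pics/c4.png",f(c,225,185,40,40,7))
for n in ("fastener_grip","hatch_hole"): print(n,[(np.round(a["location"],1),round(a["score"],2)) for a in bot.landmark_of("scene",n)])
```

```text
[503.55709557 145.59922962 220.01795198] [-0.49279116 -0.39581229 -0.10994862] 91.83944528975074 0.0 22.975
fastener_grip [(array([505.8, 148.4, 118.5]), 0.66)]
hatch_hole [(array([499.5, 144.8,  76. ]), 0.88)]
```

View pics/c4.png

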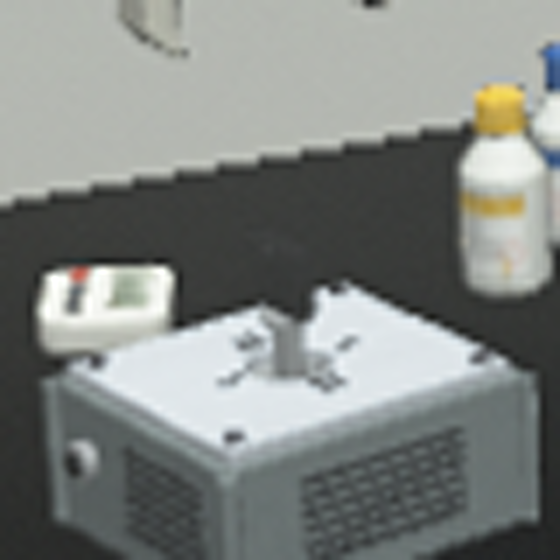

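The fastener stands at crop (290,345) in the hole. Its handle's lower edge runs from (262,305) to (312,330), along the double ticks. The grip point is 43 mm above the cover, inside the 31–50.2 mm band, and the gripper is well clear. Handing in.

```bash
python3 -c "
from plant import bot
print(bot.finish_job())"
```

```text
the job is handed in; nothing more can be done
None
```

The fastener is turned a quarter turn and held in its locked detent, the gripper has let go and is clear, and the job was handed in at about 23 s; the judge returned no verdict.

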